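# Make up two sampling kits

## Task

Make up the two sampling kits from the stock on the bench: in the blue tray, the bottle with the red cap goes in the yellow-floored bay and the orange test-strip box in the plain bay; in the white tray, the bottle with the green cap goes in the yellow-floored bay and the white jar with the blue lid in the plain bay. Each must end standing upright on the floor of its bay; set things down gently, do not drop them. Leave the white-capped bottle and the glass beaker standing where they are.

Things in the scene. Friction and masses are not known exactly. Their poses are not given: they have to be found in the camera images.
- red_bottle_mid (a point): amber glass reagent bottle with a red screw cap and a blank white label band, standing upright, 70 mm tall: body 44 mm in diameter up to 48 mm, then a shoulder, cap 32 mm in diameter at the top; about 0.14 kg. The point is on its axis, half-way up (35 mm above its foot). z is up along its axis.
- green_bottle_mid (a point): amber glass reagent bottle with a green screw cap and a blank white label band, standing upright, 70 mm tall: body 44 mm in diameter up to 48 mm, then a shoulder, cap 32 mm in diameter at the top; about 0.14 kg. The point is on its axis, half-way up (35 mm above its foot). z is up along its axis.
- white_bottle_mid (a point): amber glass reagent bottle with a white screw cap and a blank white label band, standing upright, 70 mm tall: body 44 mm in diameter up to 48 mm, then a shoulder, cap 32 mm in diameter at the top; about 0.14 kg. The point is on its axis, half-way up (35 mm above its foot). z is up along its axis. It is not needed: leave it alone.
- jar_mid (a point): white plastic sample jar with a blue lid, standing upright, 70 mm tall: body 47 mm in diameter up to 50 mm, lid 48 mm in diameter above that; about 0.12 kg. The point is on its axis, half-way up (35 mm above its foot). z is up along its axis.
- strip_box_mid (a point): orange plastic test-strip box with a black band and a blank white label, standing upright, 34 mm (its x) by 50 mm (its y) by 70 mm tall (its z, up), turned up to 0.4 rad; about 0.10 kg. The point is at its centre (35 mm above its foot).
- beaker_mid (a point): empty clear glass beaker, open at the top, at most 60 mm in diameter, 70 mm tall, standing among the stock: leave it alone. The point is on its axis, half-way up (35 mm above its foot).
- blue_tray: blue plastic kit tray fixed to the bench, 82 mm (its x) by 160 mm (its y), outer walls and cross wall 10 mm high (over the bench) and 4 mm thick, floor 4 mm thick. Origin: centre of the underside, on the bench; z up. The cross wall at y = 0 parts it into two square bays 74 mm by 74 mm inside: the bay with the yellow floor is centred at y = +39 mm, the plain blue bay at y = -39 mm, both at x = 0. It may be turned up to 0.4 rad.
- white_tray: white plastic kit tray fixed to the bench, 82 mm (its x) by 160 mm (its y), outer walls and cross wall 10 mm high (over the bench) and 4 mm thick, floor 4 mm thick. Origin: centre of the underside, on the bench; z up. The cross wall at y = 0 parts it into two square bays 74 mm by 74 mm inside: the bay with the yellow floor is centred at y = +39 mm, the plain white bay at y = -39 mm, both at x = 0. It may be turned up to 0.4 rad.
Not all that is in view belongs to the job. Of the things like the part that bears jar_mid, leave any that is pink; of the rest the smaller one is meant. Leave any turquoise look-alike of the part that bears red_bottle_mid alone.

How it is judged:
At the end, for the whole second after the job is handed in: Each of the four stands upright (0.12 rad) on the floor of its own bay as the goal says, within 22 mm of the bay centre along both tray axes, height within about 6 mm, released and at rest; the white-capped bottle and the beaker are upright and within 30 mm of their starts (x of red_bottle_mid in the frame of blue_tray between -0.022 and 0.022 m and y of red_bottle_mid in the frame of blue_tray between 0.017 and 0.061 m and z of red_bottle_mid in the frame of blue_tray between 0.033 and 0.045 m and angle between each of red_bottle_mid, strip_box_mid, green_bottle_mid, jar_mid, white_bottle_mid, beaker_mid's own z axis and vertical below 0.12 rad and linear speed of each of red_bottle, strip_box, green_bottle, jar below 0.02 m/s and contact force between each of red_bottle, strip_box, green_bottle, jar and the fingers below 0.1 N and x of strip_box_mid in the frame of blue_tray between -0.022 and 0.022 m and y of strip_box_mid in the frame of blue_tray between -0.061 and -0.017 m and z of strip_box_mid in the frame of blue_tray between 0.033 and 0.045 m and x of green_bottle_mid in the frame of white_tray between -0.022 and 0.022 m and y of green_bottle_mid in the frame of white_tray between 0.017 and 0.061 m and z of green_bottle_mid in the frame of white_tray between 0.033 and 0.045 m and x of jar_mid in the frame of white_tray between -0.022 and 0.022 m and y of jar_mid in the frame of white_tray between -0.061 and -0.017 m and z of jar_mid in the frame of white_tray between 0.033 and 0.045 m and distance of each of white_bottle_mid, beaker_mid from where it was at the start of the episode below 0.03 m); the robot touches nothing.
It fails at once if a kit thing is dropped or thrown: it moves faster than 0.7 m/s (a fall of 25 mm) with no finger touching it ((linear speed of red_bottle above 0.7 m/s and contact force between red_bottle and the fingers below 0.01 N) or (linear speed of strip_box above 0.7 m/s and contact force between strip_box and the fingers below 0.01 N) or (linear speed of green_bottle above 0.7 m/s and contact force between green_bottle and the fingers below 0.01 N) or (linear speed of jar above 0.7 m/s and contact force between jar and the fingers below 0.01 N)).
It fails at once if the white bottle, which is to be left alone, is shifted by more than 30 mm or tipped (distance of white_bottle_mid from where it was at the start of the episode above 0.03 m or angle between white_bottle_mid's own z axis and vertical above 0.35 rad).
It fails at once if the beaker, which is to be left alone, is shifted by more than 30 mm or tipped (distance of beaker_mid from where it was at the start of the episode above 0.03 m or angle between beaker_mid's own z axis and vertical above 0.35 rad).
It also fails if it takes over 99 s, if anything falls off the work surface, if the arm or the gripper's body presses on something with over 40 N, if the wrist force passes 120 N, or if a joint passes its speed limit or range.

## Robot

A 6-joint arm with a two-finger parallel gripper is mounted at the origin on the work surface. World frame = base frame: x ahead of the robot, y to its left, z up, the work surface at z = 0. Lengths are in m, angles in rad, forces in N, time in s.
With the tool pointing down it reaches from about 0.3 to 0.95 m from the base axis. Payload 3.1 kg.
Tool frame: the origin (TCP) lies midway between the tips of the shut fingers; the grasp point (between the pads) lies 19 mm behind it; z points along the fingers, y is the line along which they close (so a half turn about z gives the same grasp; the last joint's range is limited). The gripper opens to 85 mm and grips with 20 to 120 N. Pads are 22 mm wide; open, the fingers measure 114 mm over their backs; the gripper's body (76 mm by 85 mm) begins 54 mm behind the grasp point. The pads swing forward as they close: fully open they stand 13 mm farther back than shut.
Start: joints at [1.242, 0.308, 1.634, -0, 1.2, -0.07], TCP at [0.16, 0.604, 0.206] pointing down, gripper open.
Joint ranges: [-3.06, 3.06], [-0.79, 1.96], [0.05, 2.63], [-1.19, 4.34], [0.05, 2.64], [-2.94, 2.94]. Speed limits (rad/s): [2.79, 2.79, 3.14, 3.14, 3.14, 3.14].

## Interface

Orientations are given as a unit quaternion [x, y, z, w].
In Python, from plant import robot, capture gives the robot as it stands. The module is installed in compiled form; this text tells all that it offers.
- The arm moves only by the tool jog_arm, never from a script. Its argument "motion" is one flat list of numbers, 7 for each row, row after row: the opening, from 0 (shut) to 1 (fully open), then the shift along the tool's x, y, z in cm, then the turn, a rotation vector about the tool's x, y, z in degrees. In form: [fingers, tx, ty, tz, rx, ry, rz, fingers, tx, ty, tz, rx, ry, rz, ...]. A call has 1 to 10 rows; each row is the pose to reach, as a shift and turn from the pose commanded when the call began, along the tool's axes at that moment; what a row does not reach only later rows make up. A row lasts 1/10 s, in which the tool goes at most 50 mm and 8.59 degrees, less where a joint would pass 70% of its speed; a pose out of reach is approached as far as the arm can. A call with a gripper value outside its range is refused whole. The fingers move at their own pace and stop on an object; "force" is the grip in N (left out, the last holds). Time passes only in rows, so rows that repeat a pose let the fingers close. It gives the time, the measured TCP pose, the force, the opening and the grip force at its end, in the units of the state.
- robot.read_state(): the state, without advancing time (a new reading comes with each control period).
- capture(name): name is "side" or "top" or "wrist"; returns a dict with "img" (420x560x3 uint8, blue, green, red), "K" (3x3 intrinsics, pixels), "world_to_cam" (4x4, takes a point from world to camera coordinates). Camera axes: x right, y up, looking along -z (the intrinsics and any distortion apply to the point x, -y, -z); pixel columns grow to the right and rows downward; lengths in m; the calibration is good to about 2 mm. A picture is of the moment at which its call begins. There is no depth.
- robot.close_job(): hands the job in; it is judged then, once.
The state is a dict: "t": time; "joints": joint angles; "qd": joint speeds; "tau": joint torques, N m; "tool_pos": TCP position; "orientation": TCP orientation; "ft_force": force on the tool from outside, world axes, zero at the start; "wrist_torque": the same for the moment, N m; "finger_gap": finger opening in m; "gripper_force": force on a finger pad.
Only numpy, scipy, OpenCV 4.12 (cv2) and the standard library are available. Lean on these libraries where they do the work, as an engineer would, in place of code of your own. Each camera call takes 0.05 s, during which the arm holds its last target. There are 200 camera calls.

## Working session

There is one attempt and no reset: what is moved stays moved. The work goes in short steps, Python scripts to look and compute and a tool call to move; the robot and the scene stay as the last step left them, time stands still between calls to the robot, and variables do not carry over. Pictures are saved under pics/ and viewed, at most 14 in all, crops included, and the job is handed in when it is done.

Besides the shell and the picture viewer there is one more tool, called after "Emit:" as name(argument=value, ...), one argument or row to a line, values as JSON. jog_arm: Moves the arm, as the interface text tells. Its arguments: {"type":"object","properties":{"motion":{"type":"array"},"force":{"type":"number"}},"required":["motion"]}

```bash
mkdir -p pics
cat > h.py <<'E'
import numpy as np,cv2
from plant import robot,capture
from scipy.spatial.transform import Rotation as R
def ray(c,u,v):
    M=np.array(c["world_to_cam"]);K=np.array(c["K"])
    d=np.array([(u-K[0,2])/K[0,0],-(v-K[1,2])/K[1,1],-1.])
    Rm=M[:3,:3];return -Rm.T@M[:3,3],Rm.T@d
def onz(c,u,v,z):
    o,d=ray(c,u,v);return o+d*(z-o[2])/d[2]
def proj(c,p):
    M=np.array(c["world_to_cam"]);K=np.array(c["K"]);q=M[:3,:3]@p+M[:3,3]
    return K[0,0]*q[0]/-q[2]+K[0,2],K[1,1]*-q[1]/-q[2]+K[1,2]
E
python3 - <<'E'
from h import *
for n in("top","side","wrist"):
    c=capture(n);cv2.imwrite(f"pics/{n}0.png",c["img"]);np.savez(f"{n}0.npz",**c);print(n,c.keys(),np.round(c["K"],1).tolist(),np.round(ray(c,280,210),3).tolist() if 0 else [x.round(3) for x in ray(c,280,210)])
s=robot.read_state();print(s)
E
```

```text
top dict_keys(['img', 'K', 'world_to_cam']) [[516.4, 0.0, 280.1], [0.0, 516.4, 206.5], [0.0, 0.0, 1.0]] [array([ 0.34 , -0.048,  1.376]), array([ 0.104, -0.002, -0.995])]
side dict_keys(['img', 'K', 'world_to_cam']) [[439.5, 0.0, 285.5], [0.0, 439.5, 209.7], [0.0, 0.0, 1.0]] [array([ 0.11 , -0.535,  0.718]), array([ 0.432,  0.551, -0.714])]
wrist dict_keys(['img', 'K', 'world_to_cam']) [[367.1, 0.0, 280.6], [0.0, 367.1, 207.9], [0.0, 0.0, 1.0]] [array([0.087, 0.623, 0.372]), array([ 0.287, -0.08 , -0.955])]
{'t': 0.15, 'joints': array([ 1.24225135e+00,  3.08809058e-01,  1.63486680e+00, -7.75926623e-06,
        1.19971628e+00, -6.97111257e-02]), 'qd': array([ 0.00052026, -0.00028383, -0.00372775, -0.00069824, -0.00029184,
       -0.00015544]), 'tau': array([ 6.86285307e-05, -4.15805268e+01, -2.77145630e+01, -8.60214368e-05,
        6.14064687e-03,  1.06128371e-05]), 'tool_pos': array([0.15978595, 0.60352461, 0.20522145]), 'orientation': array([ 1.29054518e-01,  9.91637092e-01, -8.82674741e-04, -1.74438734e-04]), 'ft_force': array([-0.62504898, -0.05463382,  0.85790215]), 'wrist_torque': array([ 0.0116511 , -0.01094468, -0.01539252]), 'gripper_force': 0.0, 'finger_gap': 0.08507781935548894}
```

View pics/top0.png

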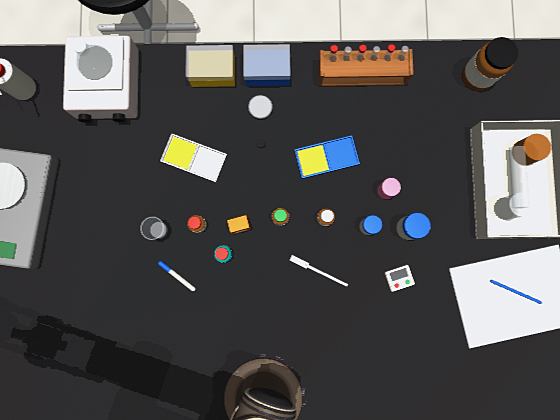

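View pics/side0.png

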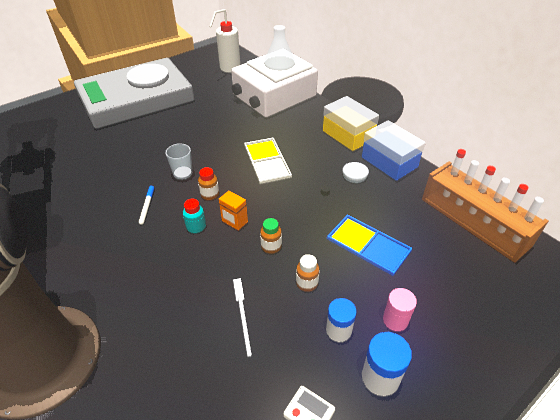

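The top view shows these candidates:
- Red cap: amber bottle at (196,223), or the turquoise look-alike at (222,254). I choose (196,223).
- Jar: small blue-lidded at (372,225), large blue-lidded at (417,226), or pink at (391,187). I choose (372,225).
- Green cap: (280,215), the only one.
- Orange box: (238,224), the only one.
- Trays: white at (194,157), blue at (327,157).
- Leave alone: beaker at (153,228) and white-capped bottle at (326,216).

The side view shows the same layout, with the red amber bottle at (208,182) and the small jar at (341,318).

```bash
cat > m.py <<'E'
from h import *
def blob(c,lo,hi,box,hue2=None):
    hsv=cv2.cvtColor(c["img"],cv2.COLOR_BGR2HSV);m=cv2.inRange(hsv,np.array(lo),np.array(hi))
    if hue2:m|=cv2.inRange(hsv,np.array(hue2[0]),np.array(hue2[1]))
    k=np.zeros_like(m);x0,y0,x1,y1=box;k[y0:y1,x0:x1]=m[y0:y1,x0:x1]
    n,l,st,ce=cv2.connectedComponentsWithStats(k)
    i=1+np.argmax(st[1:,4]);cs,_=cv2.findContours((l==i).astype(np.uint8),0,cv2.CHAIN_APPROX_NONE)
    return ce[i],st[i],max(cs,key=cv2.contourArea)
def tri(c1,p1,c2,p2):
    o1,d1=ray(c1,*p1);o2,d2=ray(c2,*p2);s=np.linalg.lstsq(np.c_[d1,-d2],o2-o1,rcond=None)[0]
    a,b=o1+s[0]*d1,o2+s[1]*d2;return (a+b)/2,np.linalg.norm(a-b)
E
cat > a.py <<'E'
from m import *
T=dict(np.load("top0.npz"));S=dict(np.load("side0.npz"))
red=([0,170,90],[4,255,255]);red2=([172,170,90],[180,255,255])
def boxed(u,v,r):return(u-r,v-r,u+r,v+r)
for n,lo,hi,h2,bt,bs in[("red",*red,red2,boxed(196,223,14),boxed(208,174,12)),
 ("green",[45,120,60],[80,255,255],None,boxed(280,215,14),boxed(271,226,14)),
 ("jar",[100,150,80],[125,255,255],None,boxed(372,225,16),boxed(341,310,18)),
 ("box",[8,180,100],[20,255,255],None,boxed(238,224,16),boxed(233,210,20))]:
    a=blob(T,lo,hi,bt,h2);b=blob(S,lo,hi,bs,h2)
    pt=cv2.minEnclosingCircle(a[2])[0]
    p,e=tri(T,a[0],S,b[0])
    print(n,a[0].round(1),a[1],b[0].round(1),b[1],"tri",p.round(4),round(e,4),"z70",onz(T,*a[0],.07).round(4))
    if n=="box":
        r=cv2.boxPoints(cv2.minAreaRect(a[2]));print(r.round(1).tolist(),[onz(T,*q,.07).round(3)[:2].tolist() for q in r])
for n,lo,hi,bt in[("ytrayW",[24,120,120],[34,255,255],(155,125,232,190)),("ytrayB",[24,120,120],[34,255,255],(290,130,365,185)),
   ("blueT",[100,150,80],[125,255,255],(290,130,365,185)),("whiteT",[0,0,150],[180,60,255],(155,125,232,190))]:
    a=blob(T,lo,hi,bt);r=cv2.minAreaRect(a[2]);print(n,[onz(T,*q,.004).round(3)[:2].tolist() for q in cv2.boxPoints(r)],onz(T,*a[0],.004).round(4),a[1])
for nm,c,bx in [("T",T,(290,130,365,185)),("T",T,(155,125,232,190)),("S",S,(325,210,415,275)),("S",S,(240,130,295,185))]:
    a=blob(c,[24,120,120],[34,255,255],bx);print(nm,a[0],a[1])
def crop(c,u,v,r,s):return cv2.resize(c["img"][v-r:v+r,u-r:u+r],(s,s),interpolation=cv2.INTER_CUBIC)
cv2.imwrite("pics/crop.png",np.hstack([crop(S,205,190,40,390),crop(S,360,330,60,390)]))
E
python3 a.py
```

```text
red [193.7 222.1] [188 217  13  12 101] [206.1 173.6] [199 167  15  14 153] tri [0.45   0.1704 0.0591] 0.0001 z70 [0.4491 0.1686 0.07  ]
green [280.1 215. ] [274 209  13  13 118] [270.2 225.6] [263 218  15  16 206] tri [ 0.465  -0.0505  0.0609] 0.0005 z70 [ 0.4643 -0.0506  0.07  ]
jar [372.2 224.1] [363 215  20  19 294] [341.6 312.1] [328 298  28  30 682] tri [ 0.4384 -0.2853  0.0602] 0.0013 z70 [ 0.4381 -0.2839  0.07  ]
box [231.9 222.3] [227 217  14  16  61] [234.9 214. ] [219 199  29  31 452] tri [ 0.456   0.0771 -0.0031] 0.0059 z70 [0.4474 0.0717 0.07  ]
[[222.39999389648438, 227.10000610351562], [231.6999969482422, 212.6999969482422], [240.0, 218.0], [230.6999969482422, 232.5]] [[0.435, 0.096], [0.472, 0.072], [0.458, 0.051], [0.422, 0.075]]
ytrayW [[0.625, 0.264], [0.69, 0.24], [0.663, 0.173], [0.598, 0.198]] [0.644  0.2179 0.004 ] [164 137  33  32 641]
ytrayB [[0.644, -0.098], [0.66, -0.167], [0.593, -0.182], [0.576, -0.114]] [ 0.6185 -0.1405  0.004 ] [297 145  32  31 639]
blueT [[0.65, -0.09], [0.688, -0.25], [0.607, -0.267], [0.569, -0.109]] [ 0.6344 -0.2027  0.004 ] [ 294  135   66   43 1120]
whiteT [[0.622, 0.273], [0.7, 0.245], [0.64, 0.092], [0.562, 0.121]] [0.6218 0.1603 0.004 ] [ 160  134   67   48 1111]
T [312.59780908 160.03286385] [297 145  32  31 639]
T [179.90795632 152.45865835] [164 137  33  32 641]
S [353.10817942 234.77836412] [332 219  43  33 758]
S [262.19259259 149.84197531] [247 140  32  20 405]
```

View pics/crop.png

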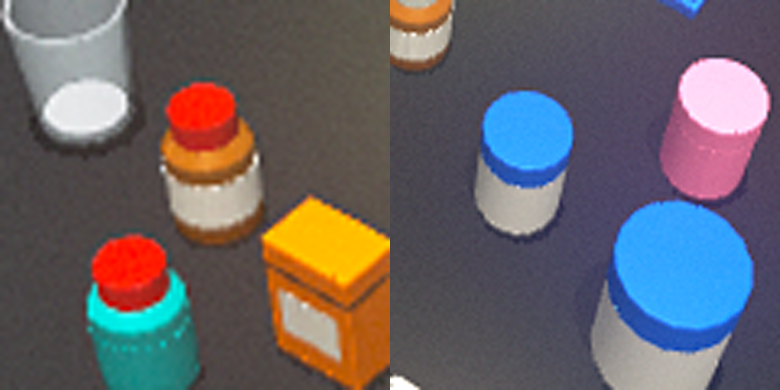

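The crop confirms the choice. The amber bottle with the red cap is at crop (200,160), with the turquoise one below it. The smaller blue-lidded jar is at crop (525,160). Next I measure the box, the top faces and the tray floors from two views.

```bash
cat > b.py <<'E'
from m import *
T=dict(np.load("top0.npz"));S=dict(np.load("side0.npz"))
def face(c,lo,hi,box,h2=None):  # bright top face: Otsu on V inside the colour blob
    _,_,ct=blob(c,lo,hi,box,h2);v=cv2.cvtColor(c["img"],cv2.COLOR_BGR2HSV)[...,2]
    m=np.zeros(v.shape,np.uint8);cv2.drawContours(m,[ct],-1,255,-1)
    t,_=cv2.threshold(v[m>0].reshape(-1,1),0,255,cv2.THRESH_OTSU)
    k=((m>0)&(v>t)).astype(np.uint8);cs,_=cv2.findContours(k,0,cv2.CHAIN_APPROX_NONE);ct=max(cs,key=cv2.contourArea)
    M=cv2.moments(ct);return np.array([M["m10"]/M["m00"],M["m01"]/M["m00"]]),ct
B=lambda u,v,r:(u-r,v-r,u+r,v+r)
for n,lo,hi,bt,bs,h2 in[("box",[8,150,90],[24,255,255],B(238,224,16),B(233,210,20),None),
 ("red",[0,170,90],[4,255,255],B(196,223,14),B(208,174,12),([172,170,90],[180,255,255])),
 ("green",[45,120,60],[80,255,255],B(280,215,14),B(271,226,14),None),
 ("jar",[100,150,80],[125,255,255],B(372,225,16),B(341,310,18),None)]:
    a,ca=face(T,lo,hi,bt,h2);b,cb=face(S,lo,hi,bs,h2);p,e=tri(T,a,S,b)
    print(n,a.round(1),cv2.contourArea(ca),b.round(1),cv2.contourArea(cb),p.round(4),round(e,4),onz(T,*a,.07).round(4))
    if n=="box":
        for c,k in((T,ca),(S,cb)):
            w=np.array([onz(c,*q[0],.07)[:2] for q in k],np.float32);print(cv2.minAreaRect(w),np.round(cv2.boxPoints(cv2.minAreaRect(w)),3).tolist())
for n,bt,bs in[("Y blue",(290,130,365,185),(325,210,415,275)),("Y white",(155,125,232,190),(240,130,295,185))]:
    a=blob(T,[24,120,120],[34,255,255],bt)[0];b=blob(S,[24,120,120],[34,255,255],bs)[0];print(n,*tri(T,a,S,b))
E
python3 b.py
cat > g.py <<'E'
import sys
from h import *
# g.py x y z yawdeg : tool y points at yaw; prints shift (cm) and turn (deg) in the present tool frame
s=robot.read_state();x,y,z,a=map(float,sys.argv[1:5]);a=np.deg2rad(a)
Rt=np.array([[-np.sin(a),np.cos(a),0],[np.cos(a),np.sin(a),0],[0,0,-1]]).T
Rt=np.c_[[-np.sin(a),np.cos(a),0],[np.cos(a),np.sin(a),0],[0,0,-1]]
R0=R.from_quat(s["orientation"])
print((100*R0.inv().apply(np.array([x,y,z])-s["tool_pos"])).round(2),np.rad2deg((R0.inv()*R.from_matrix(Rt)).as_rotvec()).round(2),"t",round(s["t"],2),"p",s["tool_pos"].round(4))
E
python3 g.py 0.45 0.17 0.13 0
```

```text
box [238.  223.4] 219.5 [231.9 199.4] 250.5 [0.4447 0.0567 0.0661] 0.0002 [0.4444 0.0564 0.07  ]
((0.44444555044174194, 0.056342415511608124), (0.032559312880039215, 0.04907743260264397), 15.059149742126465) [[0.421999990940094, 0.07599999755620956], [0.4350000023841858, 0.02800000086426735], [0.46700000762939453, 0.03700000047683716], [0.45399999618530273, 0.08399999886751175]]
((0.44267624616622925, 0.05365832895040512), (0.03552344813942909, 0.050418633967638016), 14.438026428222656) [[0.4189999997615814, 0.07400000095367432], [0.4320000112056732, 0.02500000037252903], [0.4659999907016754, 0.03400000184774399], [0.45399999618530273, 0.08299999684095383]]
red [193.9 222.4] 95.5 [205.7 171.7] 86.5 [0.4488 0.1685 0.0667] 0.0005 [0.4483 0.168  0.07  ]
green [280.1 215. ] 92.0 [270.2 223.4] 118.0 [ 0.4645 -0.0508  0.068 ] 0.0002 [ 0.4642 -0.0507  0.07  ]
jar [372.5 224.1] 236.0 [342.  310.1] 500.0 [ 0.4381 -0.285   0.0667] 0.0003 [ 0.438  -0.2845  0.07  ]
Y blue [ 0.61912164 -0.14086385  0.00219847] 0.0006509242870488815
Y white [0.64373916 0.21796179 0.00411938] 0.0005371817766678406
[-39.15 -34.47   7.58] [-9.000e-02  6.000e-02  7.517e+01] t 0.15 p [0.1598 0.6035 0.2052]
```

Tops triangulate to about 67–68 mm and the tray floors to about 2–4 mm, which agrees with the text. The box's x axis lies at about 15°. I'll take the red bottle first.

Emit:
jog_arm(
  motion=[1, -39.1, -34.5, 7, 0, 0, 75.2, 1, -39.1, -34.5, 7, 0, 0, 75.2, 1, -39.1, -34.5, 7, 0, 0, 75.2, 1, -39.1, -34.5, 7, 0, 0, 75.2, 1, -39.1, -34.5, 7, 0, 0, 75.2, 1, -39.1, -34.5, 7, 0, 0, 75.2, 1, -39.1, -34.5, 7, 0, 0, 75.2, 1, -39.1, -34.5, 7, 0, 0, 75.2, 1, -39.1, -34.5, 7, 0, 0, 75.2, 1, -39.1, -34.5, 7, 0, 0, 75.2],
  force=40,
)

```text
t: 1.15
tool_pos: [0.4359, 0.1903, 0.1395]
orientation: [0.708, 0.706, 0.0, 0.0]
ft_force: [0.6, 0.6, 0.8]
finger_gap: 0.0854
gripper_force: 0.0
```

```bash
python3 g.py 0.4495 0.169 0.13 0
```

```text
[-2.13  1.36  0.95] [ 0.02 -0.01 -0.13] t 1.15 p [0.4359 0.1903 0.1395]
```

Emit:
jog_arm(
  motion=[1, -2.1, 1.3, 1.0, 0, 0, 0, 1, -2.1, 1.3, 1.0, 0, 0, 0, 1, -2.1, 1.3, 1.0, 0, 0, 0],
)

```text
t: 1.45
tool_pos: [0.4478, 0.1708, 0.1292]
orientation: [0.708, 0.706, -0.0, -0.001]
ft_force: [0.4, -0.2, 0.3]
finger_gap: 0.0856
gripper_force: 0.0
```

```bash
python3 g.py 0.4495 0.169 0.013 0
python3 - <<'E'
from m import *
c=capture("wrist");cv2.imwrite("pics/w1.png",c["img"])
print(np.round(proj(c,np.array([.449,.1695,.07])),1), np.round(proj(c,np.array([.449,.1695,.0])),1))
E
```

```text
[-0.18  0.19 11.62] [-0.09 -0.01 -0.14] t 1.45 p [0.4478 0.1708 0.1292]
[283.  218.5] [282.6 191.7]
```

View pics/w1.png

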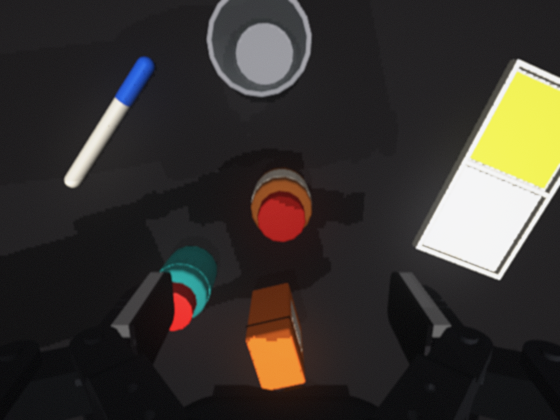

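The wrist view shows the red cap at (281,217), against a prediction of (283,218), so the position is good. I descend and grip.

Emit:
jog_arm(
  motion=[1, -0.2, 0.1, 4, 0, 0, 0, 1, -0.2, 0.1, 8, 0, 0, 0, 1, -0.2, 0.1, 11.5, 0, 0, 0, 1, -0.2, 0.1, 11.5, 0, 0, 0, 0, -0.2, 0.1, 11.5, 0, 0, 0, 0, -0.2, 0.1, 11.5, 0, 0, 0, 0, -0.2, 0.1, 11.5, 0, 0, 0, 0, -0.2, 0.1, 11.5, 0, 0, 0, 0, -0.2, 0.1, 11.5, 0, 0, 0, 0, -0.2, 0.1, 11.5, 0, 0, 0],
  force=40,
)

```text
t: 2.5
tool_pos: [0.4509, 0.1699, 0.0173]
orientation: [0.707, 0.707, 0.002, 0.001]
ft_force: [-1.8, 1.1, 6.2]
finger_gap: 0.0407
gripper_force: 39.5
```

```bash
python3 g.py 0.619 -0.141 0.13 13
```

```text
[-31.06  16.87 -11.26] [  0.2   -0.05 -13.04] t 2.5 p [0.4509 0.1699 0.0173]
```

Emit:
jog_arm(
  motion=[0, 0, 0, -1, 0, 0, 0, 0, 0, 0, -3, 0, 0, 0, 0, 0, 0, -3, 0, 0, 0, 0, 0, 0, -3, 0, 0, 0],
)

```text
t: 2.9
tool_pos: [0.4503, 0.1694, 0.0457]
orientation: [0.707, 0.707, 0.001, 0.001]
ft_force: [-0.0, -1.0, -1.1]
finger_gap: 0.0407
gripper_force: 40.7
```

```bash
python3 - <<'E'
from m import *
c=capture("wrist");s=capture("side")
a=c["img"][200:420,100:460];b=cv2.resize(s["img"][120:240,150:300],(440,352),interpolation=2)
cv2.imwrite("pics/w2.png",np.hstack([cv2.resize(a,(360,220)),b[:220]]) if 0 else np.hstack([cv2.copyMakeBorder(a,0,132,0,0,0),b]))
E
python3 g.py 0.619 -0.141 0.13 13
```

```text
[-30.99  17.03  -8.56] [-3.000e-02  1.000e-02 -1.303e+01] t 3.0 p [0.4489 0.169  0.0444]
```

View pics/w2.png

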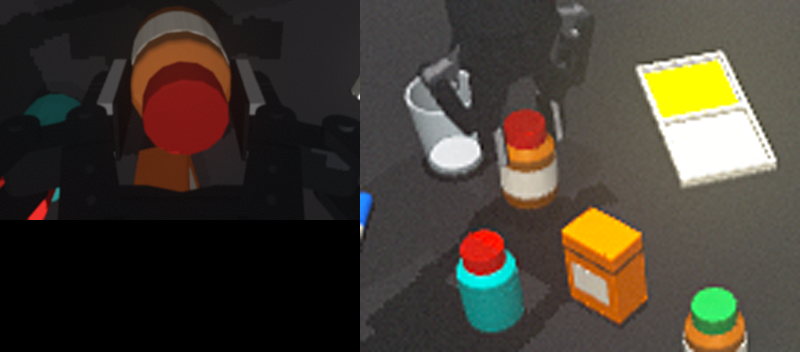

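Bottle is held upright and clear of the bench (crop (525,160) in the side view), gripped near the shoulder. I carry it to the blue tray's yellow bay.

Emit:
jog_arm(
  motion=[0, -1, 0.6, -5, 0, 0, 0, 0, -4, 2.2, -8.5, 0, 0, 0, 0, -8, 4.4, -8.5, 0, 0, -4, 0, -12, 6.6, -8.5, 0, 0, -8, 0, -16, 8.8, -8.5, 0, 0, -13, 0, -20, 11, -8.5, 0, 0, -13, 0, -24, 13.2, -8.5, 0, 0, -13, 0, -28, 15.4, -8.5, 0, 0, -13, 0, -31, 17, -8.5, 0, 0, -13, 0, -31, 17, -8.5, 0, 0, -13],
)

```text
t: 4.0
tool_pos: [0.6206, -0.1455, 0.1285]
orientation: [0.624, 0.781, -0.0, 0.001]
ft_force: [0.3, 0.5, -0.4]
finger_gap: 0.041
gripper_force: 41.3
```

```bash
python3 g.py 0.619 -0.141 0.021 13
python3 - <<'E'
from m import *
c=capture("wrist");cv2.imwrite("pics/w3.png",c["img"])
E
```

```text
[ 0.5  -0.07 10.75] [ 0.03  0.12 -0.26] t 4.0 p [ 0.6206 -0.1455  0.1285]
```

View pics/w3.png

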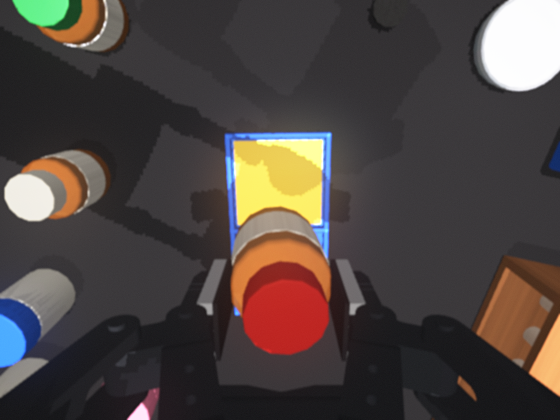

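The held bottle is at (285,290), over the tray, with the yellow bay at (280,180) and parallax as expected. I lower it gently.

Emit:
jog_arm(
  motion=[0, 0.5, -0.1, 4, 0, 0, 0, 0, 0.5, -0.1, 7.5, 0, 0, 0, 0, 0.5, -0.1, 9.5, 0, 0, 0, 0, 0.5, -0.1, 10.2, 0, 0, 0, 0, 0.5, -0.1, 10.5, 0, 0, 0, 0, 0.5, -0.1, 10.7, 0, 0, 0, 0, 0.5, -0.1, 10.7, 0, 0, 0],
)

```text
t: 4.75
tool_pos: [0.6181, -0.1363, 0.024]
orientation: [0.623, 0.783, 0.0, 0.001]
ft_force: [0.3, -0.1, -1.0]
finger_gap: 0.0409
gripper_force: 41.3
```

Emit:
jog_arm(
  motion=[0, -0.4, 0, 0.1, 0, 0, 0, 0, -0.4, 0, 0.2, 0, 0, 0, 0, -0.4, 0, 0.3, 0, 0, 0, 0, -0.4, 0, 0.4, 0, 0, 0, 0, -0.4, 0, 0.4, 0, 0, 0],
)

```text
t: 5.25
tool_pos: [0.6191, -0.1411, 0.0213]
orientation: [0.623, 0.782, 0.0, 0.001]
ft_force: [-2.4, -0.2, 9.2]
finger_gap: 0.0415
gripper_force: 42.5
```

Contact at z 0.0213. I release and rise.

Emit:
jog_arm(
  motion=[0.75, 0, 0, -0.1, 0, 0, 0, 0.75, 0, 0, -0.1, 0, 0, 0, 0.75, 0, 0, -0.1, 0, 0, 0, 0.8, 0, 0, -0.1, 0, 0, 0, 0.9, 0, 0, -2, 0, 0, 0, 1, 0, 0, -6, 0, 0, 0, 1, 0, 0, -11, 0, 0, 0, 1, 0, 0, -11, 0, 0, 0],
)

```text
t: 6.05
tool_pos: [0.6242, -0.142, 0.1371]
orientation: [0.623, 0.782, 0.003, 0.007]
ft_force: [1.4, -0.3, -0.6]
finger_gap: 0.0852
gripper_force: 0.0
```

```bash
python3 g.py 0.444 0.056 0.13 15
python3 - <<'E'
from m import *
c=capture("wrist");cv2.imwrite("pics/w4.png",c["img"])
for p in([.619,-.141,.074],[.619,-.141,.05]):print(np.round(proj(c,np.array(p)),1))
E
```

```text
[ 23.34 -13.12   0.35] [ 0.77  0.46 -2.02] t 6.05 p [ 0.6242 -0.142   0.1371]
[272. 211.]
[272.3 200.8]
```

View pics/w4.png

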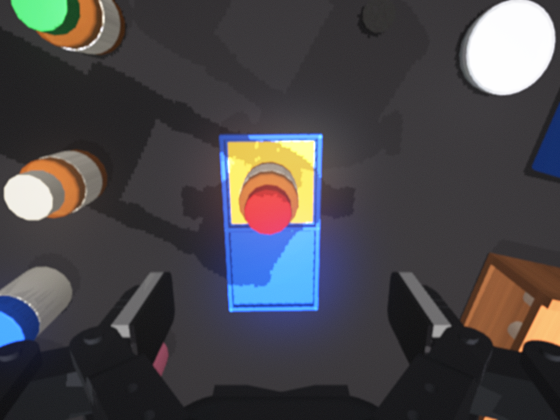

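The red bottle stands upright in the yellow bay, with its cap at (269,212). I move on to the box.

Emit:
jog_arm(
  motion=[1, 4.7, -2.6, 0.5, 0, 0, -2, 1, 9.3, -5.2, 0.5, 0, 0, -2, 1, 14, -7.9, 0.5, 0, 0, -2, 1, 18.7, -10.5, 0.5, 0, 0, -2, 1, 22, -12.4, 0.5, 0, 0, -2, 1, 23.3, -13.1, 0.5, 0, 0, -2, 1, 23.3, -13.1, 0.5, 0, 0, -2, 1, 23.3, -13.1, 0.5, 0, 0, -2, 1, 23.3, -13.1, 0.5, 0, 0, -2],
)

```text
t: 7.0
tool_pos: [0.4394, 0.0567, 0.1238]
orientation: [0.609, 0.793, 0.0, 0.001]
ft_force: [-0.2, 0.1, -0.2]
finger_gap: 0.0855
gripper_force: 0.0
```

```bash
python3 g.py 0.444 0.056 0.013 15
```

```text
[-0.17  0.41 11.08] [ 0.06  0.04 -0.07] t 7.0 p [0.4394 0.0567 0.1238]
```

Emit:
jog_arm(
  motion=[1, -0.1, 0.4, 3, 0, 0, 0, 1, -0.1, 0.4, 7, 0, 0, 0, 1, -0.1, 0.4, 11.2, 0, 0, 0, 1, -0.1, 0.4, 11.2, 0, 0, 0, 0, -0.1, 0.4, 11.2, 0, 0, 0, 0, -0.1, 0.4, 11.2, 0, 0, 0, 0, -0.1, 0.4, 11.2, 0, 0, 0, 0, -0.1, 0.4, 11.2, 0, 0, 0, 0, -0.1, 0.4, 11.2, 0, 0, 0, 0, -0.1, 0.4, 11.2, 0, 0, 0],
  force=40,
)

```text
t: 8.0
tool_pos: [0.4445, 0.0575, 0.014]
orientation: [0.609, 0.793, 0.001, 0.002]
ft_force: [-0.7, -0.4, 7.3]
finger_gap: 0.0336
gripper_force: 42.7
```

Emit:
jog_arm(
  motion=[0, 0, 0, -2, 0, 0, 0, 0, 0, 0, -6, 0, 0, 0, 0, 0, 0, -11, 0, 0, 0, 0, 0, 0, -11.5, 0, 0, 0, 0, 0, 0, -11.5, 0, 0, 0],
)

```text
t: 8.5
tool_pos: [0.4442, 0.0577, 0.1293]
orientation: [0.609, 0.793, 0.002, 0.002]
ft_force: [-0.9, 0.4, -2.0]
finger_gap: 0.0335
gripper_force: 41.7
```

```bash
python3 g.py 0.6375 -0.2165 0.13 13.3
```

```text
[-31.49  11.59   0.05] [0.36 0.08 1.68] t 8.5 p [0.4442 0.0577 0.1293]
```

Emit:
jog_arm(
  motion=[0, -2, 0.7, -0.5, 0, 0, 0, 0, -6, 2.2, -0.5, 0, 0, 0, 0, -10, 3.7, -0.5, 0, 0, 1.7, 0, -14, 5.2, -0.5, 0, 0, 1.7, 0, -18, 6.6, -0.5, 0, 0, 1.7, 0, -22, 8.1, -0.5, 0, 0, 1.7, 0, -26, 9.6, -0.5, 0, 0, 1.7, 0, -29.5, 10.9, -0.5, 0, 0, 1.7, 0, -31.5, 11.6, -0.5, 0, 0, 1.7, 0, -31.5, 11.6, -0.5, 0, 0, 1.7],
)

```text
t: 9.5
tool_pos: [0.6352, -0.2191, 0.1287]
orientation: [0.622, 0.783, -0.001, -0.001]
ft_force: [-0.3, 0.4, -1.7]
finger_gap: 0.0333
gripper_force: 41.6
```

```bash
python3 -c "
from h import *
capture('wrist');capture('wrist')"; python3 g.py 0.6375 -0.217 0.018 13.3
```

```text
[-0.22  0.41 11.08] [-0.24 -0.2  -0.07] t 9.6 p [ 0.6335 -0.216   0.1288]
```

Emit:
jog_arm(
  motion=[0, -0.1, 0.2, 4, 0, 0, 0, 0, -0.1, 0.2, 7.5, 0, 0, 0, 0, -0.1, 0.2, 9.5, 0, 0, 0, 0, -0.1, 0.2, 10.4, 0, 0, 0, 0, -0.1, 0.2, 10.6, 0, 0, 0, 0, -0.1, 0.2, 10.7, 0, 0, 0, 0, -0.1, 0.2, 10.8, 0, 0, 0, 0, -0.1, 0.2, 10.9, 0, 0, 0, 0, -0.1, 0.2, 10.9, 0, 0, 0],
)

```text
t: 10.5
tool_pos: [0.6384, -0.2176, 0.0237]
orientation: [0.621, 0.784, 0.0, 0.001]
ft_force: [-0.4, -0.2, -1.2]
finger_gap: 0.0331
gripper_force: 41.6
```

Emit:
jog_arm(
  motion=[0, 0, 0, 0.15, 0, 0, 0, 0, 0, 0, 0.3, 0, 0, 0, 0, 0, 0, 0.4, 0, 0, 0, 0, 0, 0, 0.5, 0, 0, 0, 0, 0, 0, 0.55, 0, 0, 0, 0, 0, 0, 0.6, 0, 0, 0],
)

```text
t: 11.1
tool_pos: [0.6376, -0.2174, 0.0182]
orientation: [0.621, 0.784, -0.0, -0.0]
ft_force: [-3.8, 1.1, 8.0]
finger_gap: 0.0332
gripper_force: 42.7
```

Contact. I release and go to the green bottle.

Emit:
jog_arm(
  motion=[0.7, 0, 0, -0.1, 0, 0, 0, 0.7, 0, 0, -0.1, 0, 0, 0, 0.7, 0, 0, -0.1, 0, 0, 0, 0.8, 0, 0, -0.1, 0, 0, 0, 0.9, 0, 0, -2, 0, 0, 0, 1, 0, 0, -6, 0, 0, 0, 1, 0, 0, -11, 0, 0, 0, 1, 0, 0, -11.2, 0, 0, 0],
)

```text
t: 11.9
tool_pos: [0.6442, -0.22, 0.1393]
orientation: [0.621, 0.784, 0.002, 0.008]
ft_force: [2.1, -1.0, 0.8]
finger_gap: 0.0855
gripper_force: 0.0
```

```bash
python3 g.py 0.4645 -0.0508 0.13 0
python3 - <<'E'
from m import *
c=capture("wrist");cv2.imwrite("pics/w5.png",c["img"])
E
```

```text
[ 20.6  -13.62   0.53] [ 0.88  0.49 13.27] t 11.9 p [ 0.6442 -0.22    0.1393]
```

View pics/w5.png

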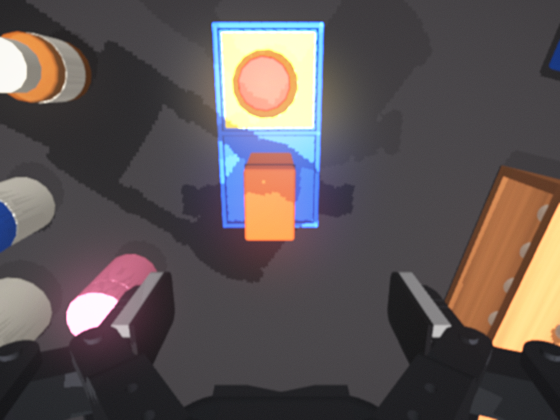

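The box is upright in the plain bay (270,195) and the red bottle is centred in its bay (265,83). Green is next.

Emit:
jog_arm(
  motion=[1, 4.1, -2.7, 0.3, 0, 0, 5, 1, 8.2, -5.4, 0.3, 0, 0, 10, 1, 12.3, -8.1, 0.3, 0, 0, 13.3, 1, 16.4, -10.8, 0.3, 0, 0, 13.3, 1, 19.5, -12.8, 0.3, 0, 0, 13.3, 1, 20.6, -13.4, 0.3, 0, 0, 13.3, 1, 20.6, -13.4, 0.3, 0, 0, 13.3, 1, 20.6, -13.4, 0.3, 0, 0, 13.3, 1, 20.6, -13.4, 0.3, 0, 0, 13.3],
)

```text
t: 12.85
tool_pos: [0.4619, -0.0487, 0.1262]
orientation: [0.708, 0.707, 0.0, 0.001]
ft_force: [1.3, -0.1, 0.6]
finger_gap: 0.0851
gripper_force: 0.0
```

```bash
python3 g.py 0.4645 -0.0508 0.010 0
```

```text
[-0.2   0.24 11.62] [ 0.11  0.04 -0.07] t 12.85 p [ 0.4619 -0.0487  0.1262]
```

Emit:
jog_arm(
  motion=[1, -0.2, 0.2, 3, 0, 0, 0, 1, -0.2, 0.2, 7, 0, 0, 0, 1, -0.2, 0.2, 11.6, 0, 0, 0, 1, -0.2, 0.2, 11.6, 0, 0, 0, 0, -0.2, 0.2, 11.6, 0, 0, 0, 0, -0.2, 0.2, 11.6, 0, 0, 0, 0, -0.2, 0.2, 11.6, 0, 0, 0, 0, -0.2, 0.2, 11.6, 0, 0, 0, 0, -0.2, 0.2, 11.6, 0, 0, 0, 0, -0.2, 0.2, 11.6, 0, 0, 0],
  force=40,
)

```text
t: 13.85
tool_pos: [0.4649, -0.0503, 0.0129]
orientation: [0.707, 0.707, 0.002, 0.003]
ft_force: [-1.6, -1.1, 6.8]
finger_gap: 0.0419
gripper_force: 40.0
```

Emit:
jog_arm(
  motion=[0, 0, 0, -2, 0, 0, 0, 0, 0, 0, -6, 0, 0, 0, 0, 0, 0, -11, 0, 0, 0, 0, 0, 0, -11.8, 0, 0, 0, 0, 0, 0, -11.8, 0, 0, 0],
)

```text
t: 14.35
tool_pos: [0.4648, -0.0501, 0.1314]
orientation: [0.707, 0.707, 0.002, 0.004]
ft_force: [-0.0, 1.0, -2.4]
finger_gap: 0.0415
gripper_force: 41.5
```

```bash
python3 g.py 0.6445 0.2185 0.13 -21
```

```text
[26.87 17.96  0.25] [5.000e-01 1.000e-02 2.098e+01] t 14.35 p [ 0.4648 -0.0501  0.1314]
```

Emit:
jog_arm(
  motion=[0, 2, 1.3, 0, 0, 0, 3, 0, 5.5, 3.7, 0, 0, 0, 7, 0, 9, 6, 0, 0, 0, 11, 0, 12.5, 8.4, 0, 0, 0, 15, 0, 16, 10.7, 0, 0, 0, 19, 0, 19.5, 13, 0, 0, 0, 21, 0, 23, 15.4, 0, 0, 0, 21, 0, 26, 17.4, 0, 0, 0, 21, 0, 26.9, 18, 0, 0, 0, 21, 0, 26.9, 18, 0, 0, 0, 21],
)

```text
t: 15.35
tool_pos: [0.641, 0.2202, 0.1252]
orientation: [0.824, 0.567, -0.002, -0.001]
ft_force: [-0.9, -0.3, -2.1]
finger_gap: 0.0421
gripper_force: 41.5
```

Emit:
jog_arm(
  motion=[0, 0, 0, 0, 0, 0, 0, 0, 0, 0, 3, 0, 0, 0, 0, 0, 0, 3, 0, 0, 0, 0, 0, 0, 3, 0, 0, 0, 0, 0, 0, 3, 0, 0, 0],
)

```text
t: 15.85
tool_pos: [0.6424, 0.2186, 0.0987]
orientation: [0.825, 0.566, 0.0, 0.0]
ft_force: [1.1, -0.0, -1.6]
finger_gap: 0.0415
gripper_force: 41.4
```

```bash
python3 g.py 0.6445 0.2185 0.017 -21.4
```

```text
[0.06 0.19 8.17] [ 0.05 -0.03  0.31] t 15.85 p [0.6424 0.2186 0.0987]
```

Emit:
jog_arm(
  motion=[0, 0, 0.2, 4, 0, 0, 0, 0, 0, 0.2, 6.5, 0, 0, 0, 0, 0, 0.2, 7.4, 0, 0, 0, 0, 0, 0.2, 7.7, 0, 0, 0, 0, 0, 0.2, 7.9, 0, 0, 0, 0, 0, 0.2, 8.0, 0, 0, 0, 0, 0, 0.2, 8.1, 0, 0, 0, 0, 0, 0.2, 8.2, 0, 0, 0, 0, 0, 0.2, 8.2, 0, 0, 0],
)

```text
t: 16.75
tool_pos: [0.645, 0.219, 0.0171]
orientation: [0.824, 0.566, 0.001, 0.0]
ft_force: [-0.2, 0.4, 3.0]
finger_gap: 0.0417
gripper_force: 41.9
```

Emit:
jog_arm(
  motion=[0, 0, 0, 0.1, 0, 0, 0, 0.7, 0, 0, 0.1, 0, 0, 0, 0.7, 0, 0, 0.1, 0, 0, 0, 0.7, 0, 0, 0, 0, 0, 0, 0.8, 0, 0, 0, 0, 0, 0, 0.9, 0, 0, -2, 0, 0, 0, 1, 0, 0, -6, 0, 0, 0, 1, 0, 0, -11, 0, 0, 0, 1, 0, 0, -11.5, 0, 0, 0],
)

```text
t: 17.65
tool_pos: [0.6497, 0.2201, 0.1391]
orientation: [0.824, 0.566, 0.007, 0.002]
ft_force: [2.1, 0.0, 1.3]
finger_gap: 0.085
gripper_force: 0.0
```

```bash
python3 g.py 0.4385 -0.285 0.14 10
python3 - <<'E'
from m import *
c=capture("wrist");cv2.imwrite("pics/w6.png",c["img"])
E
```

```text
[-54.72  -1.58  -0.58] [  0.78  -0.3  -31.03] t 17.65 p [0.6497 0.2201 0.1391]
```

View pics/w6.png

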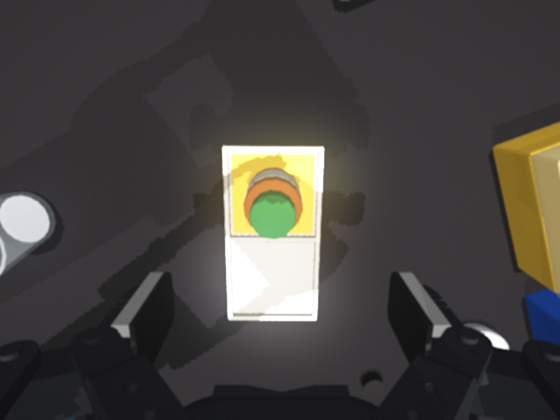

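The green bottle is upright in the yellow bay (272,210). Jar is next.

Emit:
jog_arm(
  motion=[1, -5, 0, -0.6, 0, 0, -4, 1, -10, -0.3, -0.6, 0, 0, -9, 1, -15, -0.5, -0.6, 0, 0, -14, 1, -20, -0.7, -0.6, 0, 0, -19, 1, -25, -0.9, -0.6, 0, 0, -24, 1, -30, -1, -0.6, 0, 0, -28, 1, -35, -1.2, -0.6, 0, 0, -31, 1, -40, -1.4, -0.6, 0, 0, -31, 1, -45, -1.5, -0.6, 0, 0, -31, 1, -49, -1.5, -0.6, 0, 0, -31],
)

```text
t: 18.7
tool_pos: [0.4518, -0.235, 0.1353]
orientation: [0.643, 0.766, -0.0, -0.001]
ft_force: [0.8, -0.1, -0.2]
finger_gap: 0.0851
gripper_force: 0.0
```

```bash
python3 g.py 0.4385 -0.285 0.13 10
```

```text
[-4.7  -2.18  0.53] [-0.11 -0.07 -0.08] t 18.7 p [ 0.4518 -0.235   0.1353]
```

Emit:
jog_arm(
  motion=[1, -3, -1.4, 0.5, 0, 0, 0, 1, -4.7, -2.0, 0.5, 0, 0, 0, 1, -4.7, -2.0, 0.5, 0, 0, 0, 1, -4.7, -2.0, 0.5, 0, 0, 0, 1, -4.7, -2.0, 0.5, 0, 0, 0],
)

```text
t: 19.2
tool_pos: [0.4423, -0.2818, 0.1309]
orientation: [0.643, 0.766, 0.0, -0.001]
ft_force: [0.3, -0.9, 0.6]
finger_gap: 0.0854
gripper_force: 0.0
```

```bash
python3 g.py 0.4385 -0.285 0.010 10;python3 - <<'E'
from m import *
c=capture("wrist");cv2.imwrite("pics/w7.png",c["img"])
print(np.round(proj(c,np.array([.4385,-.285,.07])),1))
E
```

```text
[-0.26 -0.42 12.09] [-0.05 -0.09  0.02] t 19.2 p [ 0.4423 -0.2818  0.1309]
[274.4 219.5]
```

View pics/w7.png

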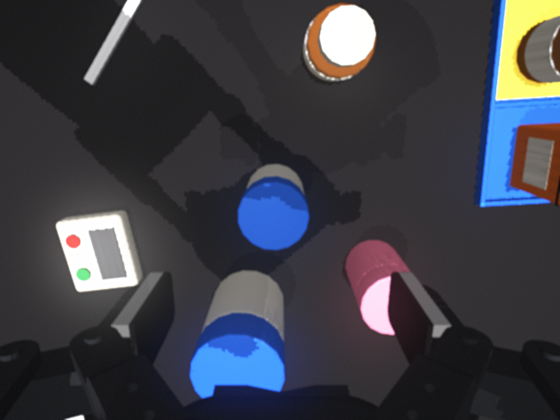

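The small jar's lid is at (273,213), about 2 mm nearer +y than estimated. The fingers clear the pink jar (380,285) and the large jar (240,330). I descend and grip.

Emit:
jog_arm(
  motion=[1, -0.1, -0.35, 3, 0, 0, 0, 1, -0.1, -0.35, 7, 0, 0, 0, 1, -0.1, -0.35, 12, 0, 0, 0, 1, -0.1, -0.35, 12, 0, 0, 0, 0, -0.1, -0.35, 12, 0, 0, 0, 0, -0.1, -0.35, 12, 0, 0, 0, 0, -0.1, -0.35, 12, 0, 0, 0, 0, -0.1, -0.35, 12, 0, 0, 0, 0, -0.1, -0.35, 12, 0, 0, 0, 0, -0.1, -0.35, 12, 0, 0, 0],
  force=40,
)

```text
t: 20.25
tool_pos: [0.4419, -0.2866, 0.0151]
orientation: [0.643, 0.766, 0.0, 0.003]
ft_force: [-0.5, 1.3, 6.9]
finger_gap: 0.0471
gripper_force: 40.8
```

Emit:
jog_arm(
  motion=[0, 0, 0, -2, 0, 0, 0, 0, 0, 0, -6, 0, 0, 0, 0, 0, 0, -11, 0, 0, 0, 0, 0, 0, -13, 0, 0, 0, 0, 0, 0, -13, 0, 0, 0],
)

```text
t: 20.75
tool_pos: [0.4428, -0.2874, 0.1475]
orientation: [0.643, 0.766, 0.0, 0.006]
ft_force: [0.7, -0.4, -1.6]
finger_gap: 0.047
gripper_force: 41.6
```

```bash
python3 g.py 0.617 0.147 0.14 -21.4
```

```text
[39.78 24.67  0.6 ] [ 0.6   0.37 31.36] t 20.75 p [ 0.4428 -0.2874  0.1475]
```

Emit:
jog_arm(
  motion=[0, 2, 1.2, 0, 0, 0, 2, 0, 5.5, 3.4, 0, 0, 0, 5, 0, 9, 5.6, 0, 0, 0, 9, 0, 12.5, 7.8, 0, 0, 0, 13, 0, 16, 9.9, 0, 0, 0, 17, 0, 19.5, 12.1, 0, 0, 0, 21, 0, 23, 14.3, 0, 0, 0, 25, 0, 26.5, 16.4, 0, 0, 0, 29, 0, 30, 18.6, 0, 0, 0, 31, 0, 33, 20.5, 0, 0, 0, 31.4],
)

```text
t: 21.75
tool_pos: [0.5833, 0.0778, 0.1402]
orientation: [0.826, 0.563, -0.001, -0.001]
ft_force: [0.9, -0.7, -0.4]
finger_gap: 0.0475
gripper_force: 41.6
```

```bash
python3 g.py 0.616 0.144 0.12 -21.4
```

```text
[7.36 0.63 2.01] [-0.11  0.03 -0.03] t 21.75 p [0.5833 0.0778 0.1402]
```

Emit:
jog_arm(
  motion=[0, 3, 0.2, 0.5, 0, 0, 0, 0, 6, 0.4, 1.5, 0, 0, 0, 0, 6.9, 0.4, 2, 0, 0, 0, 0, 6.9, 0.4, 2, 0, 0, 0, 0, 6.9, 0.4, 2, 0, 0, 0, 0, 6.9, 0.4, 2, 0, 0, 0],
)

```text
t: 22.35
tool_pos: [0.6125, 0.1372, 0.1216]
orientation: [0.827, 0.563, -0.0, 0.0]
ft_force: [0.2, -0.7, -1.2]
finger_gap: 0.047
gripper_force: 41.6
```

```bash
python3 g.py 0.616 0.144 0.018 -21.4
```

```text
[ 0.77  0.08 10.36] [-0.02  0.04 -0.09] t 22.35 p [0.6125 0.1372 0.1216]
```

Emit:
jog_arm(
  motion=[0, 0.7, 0.1, 4, 0, 0, 0, 0, 0.7, 0.1, 7.5, 0, 0, 0, 0, 0.7, 0.1, 9.3, 0, 0, 0, 0, 0.7, 0.1, 9.6, 0, 0, 0, 0, 0.7, 0.1, 9.8, 0, 0, 0, 0, 0.7, 0.1, 9.9, 0, 0, 0, 0, 0.7, 0.1, 10, 0, 0, 0, 0, 0.7, 0.1, 10.1, 0, 0, 0, 0, 0.7, 0.1, 10.2, 0, 0, 0, 0, 0.7, 0.1, 10.2, 0, 0, 0],
)

```text
t: 23.35
tool_pos: [0.6166, 0.1448, 0.0199]
orientation: [0.826, 0.563, 0.0, 0.0]
ft_force: [-0.0, 0.3, -1.1]
finger_gap: 0.0472
gripper_force: 41.7
```

Emit:
jog_arm(
  motion=[0, 0, 0, 0.1, 0, 0, 0, 0, 0, 0, 0.2, 0, 0, 0, 0, 0, 0, 0.3, 0, 0, 0, 0, 0, 0, 0.3, 0, 0, 0],
)

```text
t: 23.75
tool_pos: [0.617, 0.1453, 0.0192]
orientation: [0.826, 0.563, 0.0, -0.0]
ft_force: [-5.2, 0.7, 10.9]
finger_gap: 0.0473
gripper_force: 42.6
```

Contact. I release, rise and back away so the cameras can see the bays.

Emit:
jog_arm(
  motion=[0.75, 0, 0, -0.1, 0, 0, 0, 0.75, 0, 0, -0.1, 0, 0, 0, 0.75, 0, 0, -0.1, 0, 0, 0, 0.85, 0, 0, -0.1, 0, 0, 0, 0.95, 0, 0, -2, 0, 0, 0, 1, 0, 0, -6, 0, 0, 0, 1, 0, 0, -11, 0, 0, 0, 1, 0, 0, -14, 0, 0, 0, 1, 0, -2, -15, 0, 0, 0],
)

```text
t: 24.65
tool_pos: [0.6031, 0.1519, 0.1722]
orientation: [0.827, 0.563, 0.005, 0.003]
ft_force: [0.2, 0.5, 0.5]
finger_gap: 0.0853
gripper_force: 0.0
```

Emit:
jog_arm(
  motion=[1, 0, -5, 0, 0, 0, 0, 1, 0, -10, 0, 0, 0, 0, 1, 0, -15, 0, 0, 0, 0, 1, 0, -20, 0, 0, 0, 0, 1, 0, -25, 0, 0, 0, 0, 1, 0, -25, 0, 0, 0, 0, 1, 0, -25, 0, 0, 0, 0, 1, 0, -25, 0, 0, 0, 0],
)

```text
t: 25.45
tool_pos: [0.3665, 0.2435, 0.1671]
orientation: [0.826, 0.563, 0.001, 0.0]
ft_force: [-0.0, -0.4, 0.5]
finger_gap: 0.0857
gripper_force: 0.0
```

Run:
```python
from m import *
t=capture("top");s=capture("side")
a=cv2.resize(t["img"][115:250,140:430],(790,368));b=cv2.resize(s["img"][90:300,150:430],(300,225))
cv2.imwrite("pics/end.png",np.vstack([a,np.hstack([b,np.zeros((225,490,3),np.uint8)])]));print(s["img"].shape)
ox,wx=np.array([.6285,-.179]),np.array([.631,.183])
for n,lo,hi,h2,bx,o,y in[("red",[0,170,70],[4,255,255],([172,170,70],[180,255,255]),(290,130,365,185),ox,(-.231,.973)),
 ("box",[6,150,80],[22,255,255],None,(330,130,365,185),ox,(-.231,.973)),
 ("green",[45,120,50],[80,255,255],None,(155,125,232,190),wx,(.365,.931)),("jar",[100,150,60],[125,255,255],None,(155,125,240,195),wx,(.365,.931))]:
    p=onz(t,*blob(t,lo,hi,bx,h2)[0],.074)[:2];y=np.array(y);x=np.array([y[1],-y[0]]);print(n,p.round(3),"tray xy",(x@(p-o)).round(3),(y@(p-o)).round(3))
```

```text
(420, 560, 3)
red [ 0.617 -0.143] tray xy -0.003 0.037
box [ 0.634 -0.214] tray xy -0.003 -0.035
green [0.644 0.219] tray xy -0.001 0.038
jar [0.614 0.148] tray xy -0.003 -0.038
```

View pics/end.png

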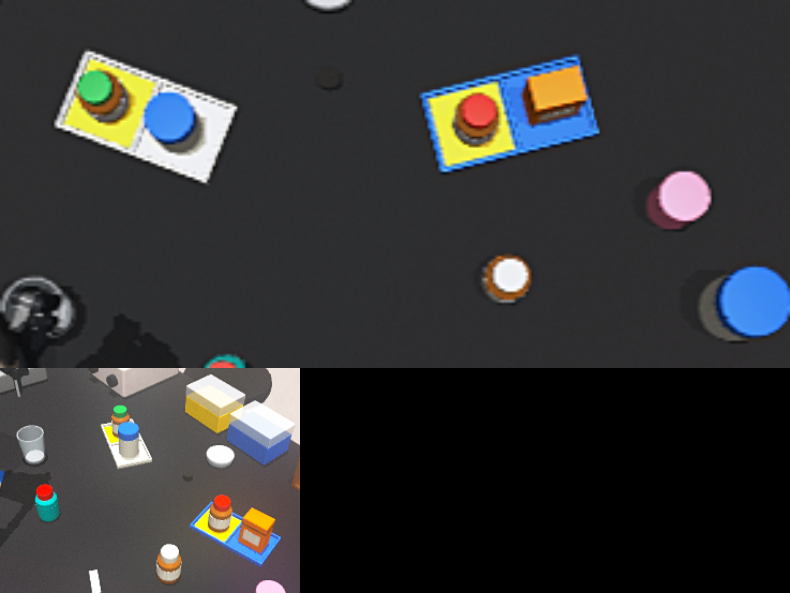

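All four stand upright within about 4 mm of their bay centres. The white-capped bottle and the beaker are still standing in place.

```bash
python3 -c "
from plant import robot
print(robot.close_job())"
```

```text
the job is handed in; nothing more can be done
None
```

I made up both kits and handed the job in: all four items stand upright within about 4 mm of their bay centres by the last top view, and the white-capped bottle and beaker were left untouched; no verdict was returned.

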